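# Roll a shaft blank into the inspection V-block and slide it to the end stop

## Robot

A 6-joint arm with a two-finger parallel gripper is mounted at the origin on the work surface. World frame = base frame: x ahead of the robot, y to its left, z up, the work surface at z = 0. Lengths are in mm, angles in degrees, forces in N, time in s.
With the tool pointing down it reaches from about 375 to 825 mm from the base axis. Payload 5.5 kg.
Tool frame: the origin (TCP) lies between the finger pads; the fingertips stand 25 mm ahead of it and the grasp point (between the pads) lies 6 mm ahead of it (robot.tcp_to_tips is the distance from the TCP to the fingertips, in mm); x points along the fingers, y is the direction in which the jaws open and shut, and the axes are right-handed (so a half turn about x gives the same grasp; the last joint's range is limited). The gripper opens to 85 mm and grips with 20 to 120 N. Pads are 22 mm wide; open, the fingers measure 114 mm over their backs; the gripper's body (76 mm by 85 mm) begins 54 mm behind the grasp point. The pads swing forward as they close: fully open they stand 13 mm farther back than shut.
Start: joints at [64.057, 17.962, -2.699, 69.339, 0, 90], TCP at [262.487, 539.533, 256.299] pointing down, gripper open.
Joint ranges: [-152.73, 152.73], [-39.44, 99.34], [-58.76, 71.6], [-118.89, 123.64], [-81.53, 83.1], [-180, 180]. Speed limits (degrees/s): [136.94, 136.94, 172.46, 180, 180, 180].

## Interface

Orientations are given as [roll, pitch, yaw] about the fixed x, y, z axes, in that order (R = Rz(yaw) Ry(pitch) Rx(roll)).
In Python, from workcell import robot, vision gives the robot as it stands.
- The arm moves only by the shell command python3 -m jog 'ROWS' [FORCE]. ROWS is JSON, a list of rows, each an object with "claw": the opening, from 0 (shut) to 1 (fully open); "offset": the shift along the world's x, y, z in units of 30 mm (1.0 is 30 mm), a list of three; "turn": the turn, a rotation vector about the world's x, y, z in units of 8 degrees (1.0 is 8 degrees), a list of three. A call has 1 to 10 rows; each row shifts and turns the pose as measured when the row begins; what a row does not reach is not made up. A row lasts 1/8 s, in which the tool goes at most 62.5 mm and 10.7 degrees, less where a joint would pass 70% of its speed; a pose out of reach is approached as far as the arm can. A call is refused whole if a number of a shift passes 1 or a number of a turn 1, either way. A call with a gripper value outside its range is refused whole. The fingers move at their own pace and stop on an object; FORCE is the grip in N (left out, the last holds). Time passes only in rows, so rows that do not move let the fingers close. It gives the time, the measured TCP pose, the force and the opening at its end, in the units of the state.
- robot.get_state(): the state, without advancing time (a new reading comes with each control period).
- vision.snapshot(name): name is "side" or "top"; returns the picture (384x512x3 uint8, red, green, blue); there is no depth.
- vision.camera_model(name): a dict with "vertical_fov" (degrees; the focal length in pixels is half the picture's height over the tangent of half this angle, whatever the lens; pixels are square), "cx", "cy" (the principal point, pixels), "rvec" (rotation vector, rad) and "tvec" (3), from world to camera coordinates, as OpenCV has them. Camera axes: x right, y down, z forward; pixel columns grow to the right and rows downward; lengths in mm; the calibration is good to about 2 mm. A picture is of the moment at which its call begins. camera_model takes no time and is no camera call.
- robot.finish_job(): hands the job in, once; it reports no verdict.
The state is a dict: "time": time; "q": joint angles; "qd": joint speeds; "effort": joint torques, N m; "ee_pos": TCP position; "tcp_rot": TCP orientation; "ft_force": force on the tool from outside, world axes, zero at the start; "wrist_torque": the same for the moment, N m; "opening": finger opening in mm.
Only numpy, scipy, OpenCV 4.12 (cv2) and the standard library are available. Lean on these libraries where they do the work, as an engineer would, in place of code of your own. Each camera call takes 0.05 s, during which the arm holds its last target.

## Task

With the fingertips, gently roll the silver aluminium bar along the bench and up the ramp on its side until it lies down in the groove of the V-block. Then push on its far end to slide it along the groove towards the robot until it rests against the red end stop, and take the hand away. Never lift the bar, and leave the brass tube, the jar and the steel bushing where they are.

Things in the scene. Friction and masses are not known exactly. Their poses are not given: they have to be found in the camera images.
- blank: Solid aluminium bar, silver grey, 40 mm diameter, 130 mm long, 0.35 to 0.57 kg, oiled and slippery (friction about 0.3), free to roll. Origin at its centre; own x axis along the bar; y and z turn as it rolls. Starts on the bench left or right of the V-block, within 9 degrees of parallel to the groove; rolled straight across into the groove it lies 20 to 50 mm short of the end stop.
- vblock: V-block fixed to the bench: dark steel groove between two blue ramps. Origin at bench level on the groove's centre line; x along the groove, away from the robot; y across; z up. All reaches from x -75 to +65 mm. Groove bottom 2 mm up, faces at 30 degrees to lips 12 mm high at y +-17 mm, flat to +-21, then ramps down to the bench at +-81 mm. The bar in it has its centre at y 0, z 25 mm.
- end_stop (a point): Red end stop: plate 12 mm thick, 44 mm wide, 42 mm high across the groove's end nearest the robot. This point is on the face that the bar's end meets, at the seated bar's axis, 25 mm above the bench, at x -75 mm of the V-block. The bar resting against it has its centre 65 mm from this point, at x -10 mm of the V-block.
- tube: Brass tube, gold coloured with dark bore at its ends, 34 mm diameter, 130 mm long, lying on the bench on the other side of the V-block. A bystander: it rolls easily and must not be moved. Origin at its centre; its x axis is the tube's axis.
- jar: White closed jar with black cap, 56 mm diameter, 75 mm high, standing on the bench beyond the V-block. A bystander. Origin at the centre of its underside.
- bush: Steel bushing (thick ring), 52 mm outer diameter, 45 mm high, standing on the bench beyond the V-block. A bystander. Origin at the centre of its underside.
There are look-alikes about, which are no part of the job. Of the things like the blank, leave any that is blue, orange or pink; of the rest the smaller one is meant.

How it is judged:
By the outcome, as a careful person would: the job done as asked, in the order asked, and still so for the second after the job is handed in, with the robot touching nothing.
It also fails if it takes over 56 s, if anything falls off the work surface, if the arm or the gripper's body presses on something with over 40 N, if the wrist force passes 120 N, or if a joint passes its speed limit or range.

## Working session

There is one attempt and no reset: what is moved stays moved. The work goes in short steps, Python scripts to look and compute and a shell command to move; the robot and the scene stay as the last step left them, time stands still between calls to the robot, and variables do not carry over. Pictures are saved under pics/ and viewed, and the job is handed in when it is done.

```bash
mkdir -p pics; ls; cat > h.py <<'E'
import numpy as np, cv2
from workcell import robot, vision
def snap(n,f,crop=None,s=1):
    im=vision.snapshot(n)
    cv2.imwrite('pics/raw_'+f+'.png',im[:,:,::-1])
    show('raw_'+f,f,crop,s)
def show(raw,f,crop=None,s=1):
    im=cv2.imread('pics/'+raw+'.png')
    if crop: im=im[crop[1]:crop[3],crop[0]:crop[2]]
    im=cv2.resize(im,None,fx=s,fy=s,interpolation=cv2.INTER_CUBIC)
    cv2.imwrite('pics/'+f+'.png',im)
def cam(n):
    m=vision.camera_model(n); f=192/np.tan(np.radians(m['vertical_fov']/2))
    K=np.array([[f,0,m['cx']],[0,f,m['cy']],[0,0,1.]])
    R=cv2.Rodrigues(np.array(m['rvec'],float))[0]; return K,R,np.array(m['tvec'],float).ravel(),m
def px2w(n,uv,z):
    K,R,t,m=cam(n); uv=np.atleast_2d(np.array(uv,float))
    if 'dist' in m: uv=cv2.undistortPoints(uv[:,None],K,np.array(m['dist'],float),P=K)[:,0]
    d=(R.T@np.linalg.inv(K)@np.c_[uv,np.ones(len(uv))].T).T; c=-R.T@t
    return c+d*((z-c[2])/d[:,2])[:,None]
def w2px(n,P):
    K,R,t,m=cam(n); q=(K@(R@np.atleast_2d(np.array(P,float)).T+t[:,None])).T
    return q[:,:2]/q[:,2:]
E
python3 - <<'E'
from h import *
snap('top','t0',s=1.5);snap('side','s0',s=1.5)
for n in('top','side'):
    K,R,t,m=cam(n);print(m,-R.T@t)
print(robot.get_state(),robot.tcp_to_tips)
E
```

```text
pics
{'vertical_fov': 43.745246359097344, 'cx': 262.4361728000825, 'cy': 189.1915976920771, 'rvec': array([ 2.12712859, -2.15860308,  0.14231078]), 'tvec': array([  -4.41172376,  526.30754701, 1076.43744628])} [ 367.93166989  -21.95630458 1140.12318636]
{'vertical_fov': 47.174407799751656, 'cx': 258.2456902693505, 'cy': 191.59943196918317, 'rvec': array([ 2.44766526, -0.16256353,  0.05780866]), 'tvec': array([-540.16033686,   78.99463139, 1149.07369346])} [ 447.29820112 -735.47977008  936.68432323]
{'time': 0.1, 'q': array([ 6.40569757e+01,  1.79987092e+01, -2.74867559e+00,  6.93391205e+01,
        7.04211930e-04,  9.00002178e+01]), 'qd': array([-0.05206347, -0.01714851,  0.13021094,  0.03107155,  0.0046166 ,
        0.04829152]), 'effort': array([-9.41622020e-04, -5.40767133e+01,  3.40540981e+01,  1.11353540e-02,
       -1.18820476e-04,  9.74464967e-06]), 'ee_pos': array([262.27413937, 539.11022542, 255.53435932]), 'tcp_rot': array([ -90.46619856,   89.91349191, -116.40944124]), 'ft_force': array([ 0.49408839, -0.54082977,  0.54472253]), 'wrist_torque': array([ 0.06523342, -0.04445711,  0.07622195]), 'opening': 85.54441174529937} 25.0
```

View pics/t0.png

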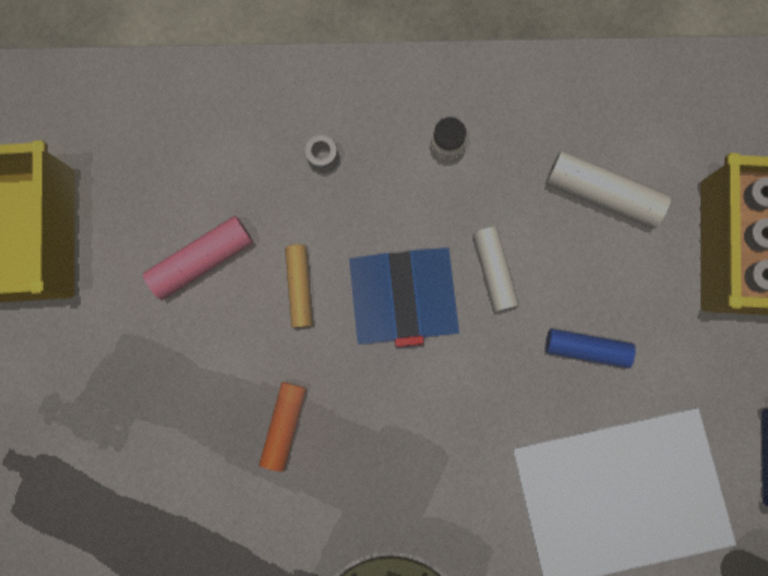

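View pics/s0.png

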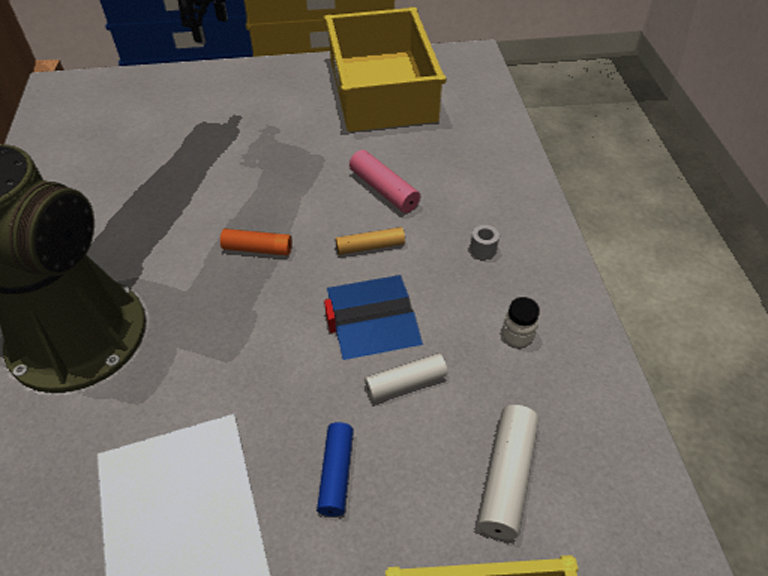

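The top view shows the silver bar at about (495,269) in the 1.5x picture, just right of the V-block. The brass tube is on the left at (299,286). The larger silver cylinder, upper right, is the look-alike. Next I'll enlarge for measuring.

```bash
python3 - <<'E'
from h import *
show('raw_t0','t0c',(180,140,370,250),4.2)
show('raw_s0','s0c',(200,170,320,280),5)
E
```

```text
(no output)
```

View pics/t0c.png

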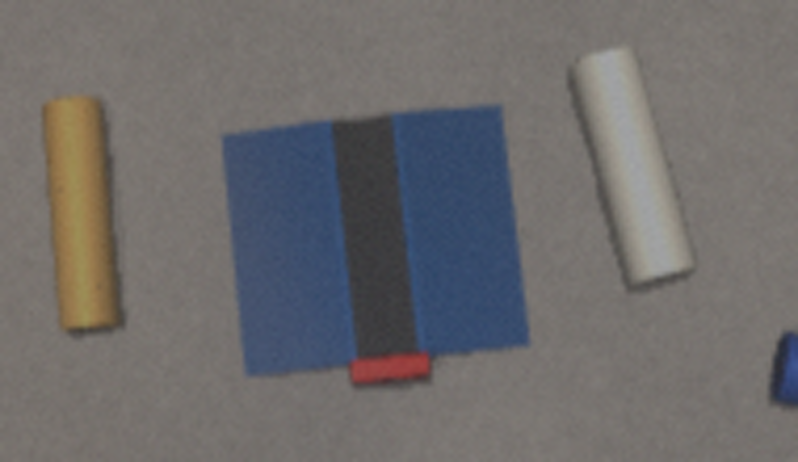

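View pics/s0c.png

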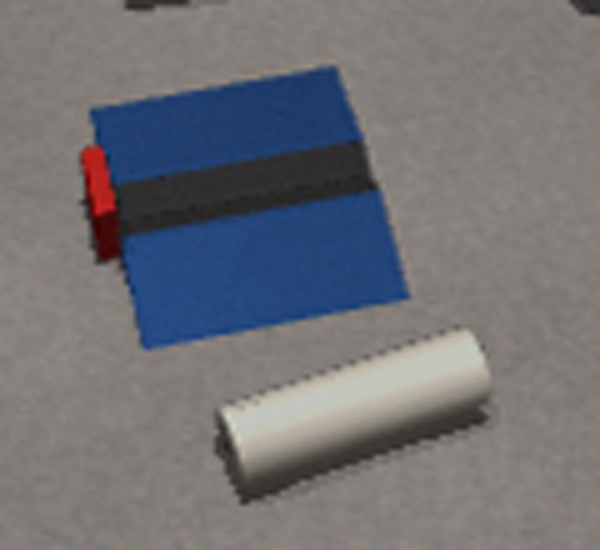

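```bash
cat > m.py <<'E'
from h import *
from scipy.optimize import least_squares, minimize
def vfit():
    uv=np.array([[222,133],[501,106],[528,345],[247,376]])
    uv=(uv+.5)/4.2-.5+[180,140]
    suv=(np.array([[91,108],[337,67],[410,298],[146,348]])+.5)/5-.5+[200,170]
    L=np.array([[65,81],[65,-81],[-75,-81],[-75,81.]]); Ls=np.array([[-75,81],[65,81],[65,-81],[-75,-81.]])
    def W(p,L):
        c,s=np.cos(p[2]),np.sin(p[2]); return np.c_[L@np.array([[c,s],[-s,c]])+p[:2],np.zeros(4)]
    for nm,f in (('top',lambda p:(w2px('top',W(p,L))-uv).ravel()),('side',lambda p:(w2px('side',W(p,Ls))-suv).ravel()),
      ('both',lambda p:np.r_[(w2px('top',W(p,L))-uv).ravel(),(w2px('side',W(p,Ls))-suv).ravel()])):
        r=least_squares(f,[520,0,0],x_scale=[1,1,.01]); print(nm,r.x[:2].round(1),np.degrees(r.x[2]).round(2),'res px',np.abs(r.fun).max().round(2))
def cyl(p,z=20,r=20,l=130,pitch=0):
    a=np.linspace(0,2*np.pi,48); d=np.array([np.cos(p[2]),np.sin(p[2]),0]); n=np.array([-d[1],d[0],0])
    ring=r*(np.cos(a)[:,None]*n+np.sin(a)[:,None]*[0,0,1])+[p[0],p[1],z]
    return np.r_[ring+d*l/2,ring-d*l/2]
def mask(n,raw,box):
    im=cv2.imread('pics/'+raw+'.png'); hsv=cv2.cvtColor(im,cv2.COLOR_BGR2HSV)
    m=np.zeros(im.shape[:2],np.uint8); x0,y0,x1,y1=box
    th=140 if n=='top' else 150
    g=cv2.inRange(hsv,(0,0,th),(179,70,255)); m[y0:y1,x0:x1]=g[y0:y1,x0:x1]; return m
def bfit(n,m,p0,z=20,r=20):
    F=4
    M=cv2.resize(m,None,fx=F,fy=F,interpolation=cv2.INTER_LINEAR)>127
    def c(p):
        h=cv2.convexHull(((w2px(n,cyl(p,z,r))+.5)*F-.5).round().astype(np.int32)[:,None])
        I=np.zeros(M.shape,np.uint8); cv2.fillConvexPoly(I,h,1); I=I>0
        return 1-(I&M).sum()/(I|M).sum()
    s=np.array([[0,0,0],[15,0,0],[0,15,0],[0,0,.15]])+p0
    r_=minimize(c,p0,method='Nelder-Mead',options=dict(initial_simplex=s,xatol=.02,fatol=1e-5))
    r_=minimize(c,r_.x,method='Nelder-Mead',options=dict(initial_simplex=s-p0+r_.x))
    print(n,r_.x[:2].round(1),np.degrees(r_.x[2]).round(2),'IoU',round(1-r_.fun,3)); return r_.x
E
python3 - <<'E'
from m import *
vfit()
print(px2w('top',[[330,180]],20))
im=cv2.imread('pics/raw_t0.png');print(im[180,325:336].tolist(),im[180,345:348].tolist())
m=mask('top','raw_t0',(310,145,350,212));print(m.sum()/255)
b=px2w('top',[[330,180]],20)[0]
bfit('top',m,np.array([b[0],b[1],.1]))
m=mask('side','raw_s0',(240,230,302,272));print(m.sum()/255)
cv2.imwrite('pics/ms.png',cv2.resize(m[220:280,230:310],None,fx=5,fy=5))
bfit('side',m,np.array([b[0],b[1],.1]))
E
```

```text
top [518.6 -26.3] 5.14 res px 0.39
side [520.5 -27.9] 5.3 res px 0.36
both [519.5 -26.9] 5.22 res px 0.87
[[ 548.21805393 -172.33656561   20.        ]]
[[127, 135, 141], [137, 147, 152], [143, 153, 158], [150, 158, 159], [156, 162, 161], [161, 161, 160], [162, 159, 158], [161, 160, 159], [155, 160, 159], [149, 158, 159], [143, 154, 158]] [[113, 117, 122], [111, 115, 120], [112, 117, 119]]
650.0
top [ 550.4 -175.4] 12.87 IoU 0.67
615.0
side [ 555.4 -165. ] 11.07 IoU 0.672
```

```bash
cat >> m.py <<'E'
def overlay(n,raw,f,p,crop,s,z=20,r=20):
    show(raw,f,crop,s); im=cv2.imread('pics/'+f+'.png')
    h=cv2.convexHull(((w2px(n,cyl(p,z,r))+.5-crop[:2])*s-.5).round().astype(np.int32)[:,None])
    cv2.polylines(im,[h],True,(0,0,255),1); cv2.imwrite('pics/'+f+'.png',im)
E
python3 - <<'E'
from m import *
uv=(np.array([[573,66],[631,52],[692,268],[630,283]])+.5)/4.2-.5+[180,140]
w=px2w('top',uv,20);print(w.round(1))
f=(w[0]+w[1])/2;n=(w[2]+w[3])/2;d=f-n;p=[*((f+n)/2)[:2],np.arctan2(d[1],d[0])]
print(p,np.degrees(p[2]),np.linalg.norm(d),np.linalg.norm(w[0]-w[1]))
overlay('top','raw_t0','o1',p,(300,140,360,220),7)
overlay('side','raw_s0','o2',p,(235,225,305,280),8)
a=cv2.imread('pics/o1.png');b=cv2.imread('pics/o2.png');H=max(len(a),len(b))
E
```

```text
[[ 608.4 -141.1   20. ]
 [ 616.  -174.3   20. ]
 [ 491.9 -204.2   20. ]
 [ 484.  -169.3   20. ]]
[np.float64(550.0533456454239), np.float64(-172.21716047926543), np.float64(0.22960825374674582)] 13.155583881057407 127.5711487530665 34.04654590039621
```

View pics/o1.png

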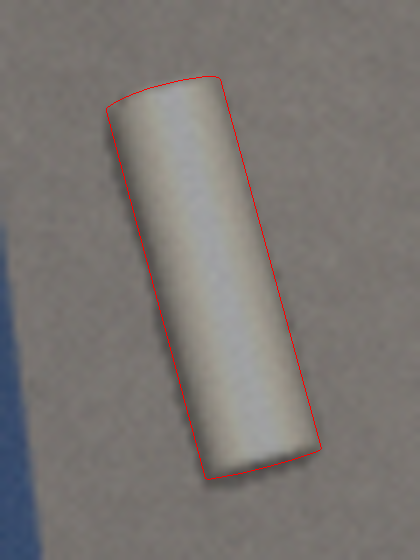

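View pics/o2.png

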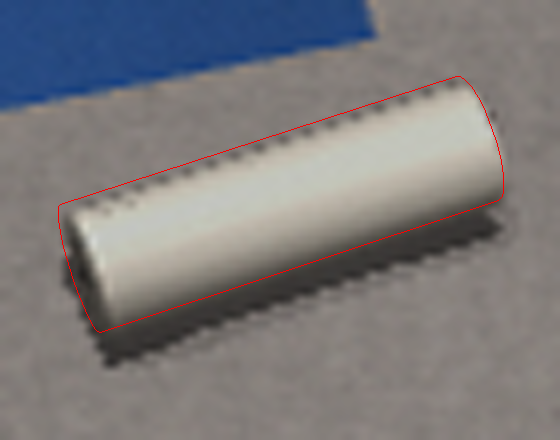

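The overlay fits the bar in both views: centre about (550,-172), yaw 13.2°, against a groove yaw of 5.2°. Next I'll check the jar and bushing for clearance and work out the tool's yaw.

```bash
cat >> m.py <<'E'
from scipy.spatial.transform import Rotation as Ro
V=np.array([519.5,-26.9]);VY=np.radians(5.2)
def loc(p):
    c,s=np.cos(VY),np.sin(VY);d=np.array(p)[:2]-V;return np.array([c*d[0]+s*d[1],-s*d[0]+c*d[1]])
def wor(x,y):
    c,s=np.cos(VY),np.sin(VY);return V+[c*x-s*y,s*x+c*y]
def st():
    s=robot.get_state();R=Ro.from_euler('xyz',s['tcp_rot'],degrees=True).as_matrix()
    yaw=np.degrees(np.arctan2(R[1,1],R[0,1]));tilt=np.degrees(np.arccos(np.clip(-R[2,0],-1,1)))
    print('t',round(s['time'],2),'tcp',s['ee_pos'].round(1),'loc',loc(s['ee_pos']).round(1),'tool-y yaw',yaw.round(2),'tilt',tilt.round(2),'xdir',R[:,0].round(3),'F',s['ft_force'].round(1),'open',round(s['opening'],1))
E
python3 - <<'E'
from m import *
st()
print('bar loc',loc((550,-172.5)))
j=px2w('top',np.array([[450,132]])/1.5,75)[0];b=px2w('top',np.array([[320,149]])/1.5,45)[0]
print('jar',j,loc(j),'bush',b,loc(b))
for d in(45,): 
    a=np.radians(13.2);print(np.array([550,-172.5])-d*np.array([-np.sin(a),np.cos(a)]))
E
```

```text
t 0.1 tcp [262.3 539.1 255.5] loc [-204.9  587. ] tool-y yaw 64.06 tilt 0.09 xdir [-0.001 -0.001 -1.   ] F [ 0.5 -0.5  0.5] open 85.5
bar loc [  17.17837048 -147.76506213]
jar [ 756.42073613 -102.84821632   75.        ] [229.06228201 -97.10838135] bush [742.95730859 101.64918728  45.        ] [234.18839191 107.76761762]
[ 560.27578915 -216.31105063]
```

```bash
python3 -m jog '[{"claw":1,"offset":[0.5,-1,0],"turn":[0,0,-1]},{"claw":1,"offset":[0.5,-1,0],"turn":[0,0,-1]},{"claw":1,"offset":[0.5,-1,0],"turn":[0,0,-1]},{"claw":1,"offset":[0.5,-1,0],"turn":[0,0,-1]},{"claw":1,"offset":[0.5,-1,0],"turn":[0,0,-1]},{"claw":1,"offset":[0.5,-1,0],"turn":[0,0,-1]},{"claw":1,"offset":[0.5,-1,0],"turn":[0,0,-0.35]},{"claw":1,"offset":[0.5,-1,0],"turn":[0,0,0]},{"claw":1,"offset":[0.5,-1,0],"turn":[0,0,0]},{"claw":1,"offset":[0.5,-1,0],"turn":[0,0,0]}]' && python3 -c "
from m import *
st()"
```

```text
time: 1.35
ee_pos: [412.9, 229.5, 251.0]
tcp_rot: [-72.1, 89.5, -150.3]
ft_force: [0.6, 0.2, -0.7]
opening: 85.3
t 1.35 tcp [412.9 229.5 251. ] loc [-82.9 265. ] tool-y yaw 11.81 tilt 0.49 xdir [-0.007 -0.004 -1.   ] F [ 0.6  0.2 -0.7] open 85.3
```

```bash
python3 -m jog '[{"claw":1,"offset":[0.35,-1,0],"turn":[0,0,0.15]},{"claw":1,"offset":[0.35,-1,0],"turn":[0,0,0]},{"claw":1,"offset":[0.35,-1,0],"turn":[0,0,0]},{"claw":1,"offset":[0.35,-1,0],"turn":[0,0,0]},{"claw":1,"offset":[0.35,-1,0],"turn":[0,0,0]},{"claw":1,"offset":[0.35,-1,0],"turn":[0,0,0]},{"claw":1,"offset":[0.35,-1,0],"turn":[0,0,0]},{"claw":1,"offset":[0.35,-1,0],"turn":[0,0,0]},{"claw":1,"offset":[0.35,-1,0],"turn":[0,0,0]},{"claw":1,"offset":[0.35,-1,0],"turn":[0,0,0]}]' && python3 -c "
from m import *
st()"
```

```text
time: 2.6
ee_pos: [518.2, -81.5, 247.8]
tcp_rot: [-82.9, 89.2, -159.9]
ft_force: [-0.0, 0.4, 0.2]
opening: 85.2
t 2.6 tcp [518.2 -81.5 247.8] loc [ -6.3 -54.2] tool-y yaw 13.02 tilt 0.81 xdir [-0.013 -0.005 -1.   ] F [-0.   0.4  0.2] open 85.2
```

```bash
python3 -m jog '[{"claw":1,"offset":[0.3,-1,0],"turn":[0,0,0]},{"claw":1,"offset":[0.3,-1,0],"turn":[0,0,0]},{"claw":1,"offset":[0.3,-1,0],"turn":[0,0,0]},{"claw":1,"offset":[0.3,-0.9,0],"turn":[0,0,0]},{"claw":1,"offset":[0.2,-0.7,0],"turn":[0,0,0]},{"claw":1,"offset":[0,0,-0.7],"turn":[0,0,0]},{"claw":1,"offset":[0,0,-0.7],"turn":[0,0,0]},{"claw":1,"offset":[0,0,-0.7],"turn":[0,0,0]},{"claw":1,"offset":[0,0,0],"turn":[0,0,0]}]' && python3 -c "
from m import *
st()"
```

```text
time: 3.72
ee_pos: [559.8, -226.6, 179.9]
tcp_rot: [-95.3, 88.9, -172.5]
ft_force: [0.1, -0.3, 0.4]
opening: 85.2
t 3.73 tcp [ 559.8 -226.6  179.9] loc [  22.1 -202.5] tool-y yaw 12.85 tilt 1.07 xdir [-0.019 -0.002 -1.   ] F [ 0.1 -0.3  0.4] open 85.2
```

```bash
python3 -m jog '[{"claw":1,"offset":[0,0,-0.9],"turn":[0,-0.13,0]},{"claw":1,"offset":[0,0,-0.9],"turn":[0,0,0]},{"claw":1,"offset":[0,0,-0.9],"turn":[0,0,0]},{"claw":1,"offset":[0,0,-0.8],"turn":[0,0,0]},{"claw":1,"offset":[0,0,-0.6],"turn":[0,0,0]},{"claw":1,"offset":[0,0,-0.3],"turn":[0,0,0]},{"claw":1,"offset":[0,0,0],"turn":[0,0,0]}]' && python3 -c "
from m import *
st()
snap('side','s1',(200,150,340,290),4.2);st()"
```

```text
time: 4.6
ee_pos: [564.2, -227.8, 50.8]
tcp_rot: [43.9, 89.4, -33.1]
ft_force: [0.0, -0.6, 0.5]
opening: 85.3
t 4.6 tcp [ 564.2 -227.8   50.8] loc [  26.3 -204.1] tool-y yaw 12.92 tilt 0.56 xdir [ 0.008 -0.005 -1.   ] F [ 0.  -0.6  0.5] open 85.3
t 4.65 tcp [ 564.5 -227.9   51.3] loc [  26.6 -204.3] tool-y yaw 12.93 tilt 0.6 xdir [ 0.009 -0.006 -1.   ] F [-0.4  0.2  1. ] open 85.1
```

View pics/s1.png

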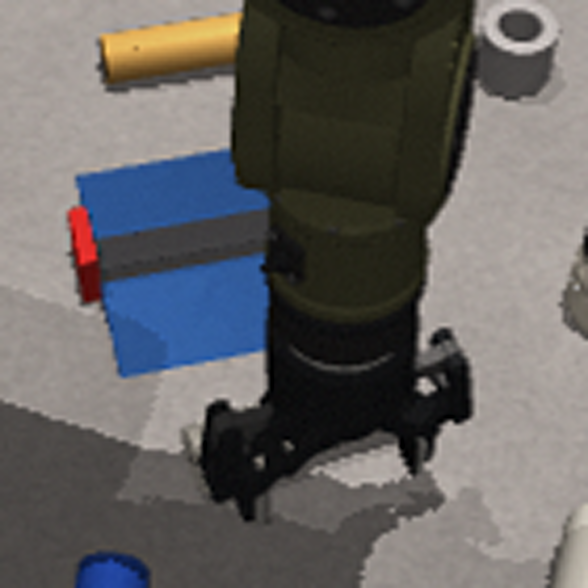

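```bash
python3 - <<'E'
from m import *
a=np.radians(12.9);d=np.array([np.cos(a),np.sin(a)]);n=np.array([-d[1],d[0]])
for z in(20,26,33,39):
  for s in(-1,1):
    for r in (42.5,57):
      p=np.array([564.4,-227.9])+s*r*d-11*n
      print(z,s*r,((w2px('side',[[*p,z]])-[200,150])*4.2).round())
E
```

```text
20 -42.5 [[269. 541.]]
20 -57 [[244. 549.]]
20 42.5 [[410. 493.]]
20 57 [[433. 485.]]
26 -42.5 [[269. 535.]]
26 -57 [[244. 544.]]
26 42.5 [[411. 488.]]
26 57 [[434. 480.]]
33 -42.5 [[269. 529.]]
33 -57 [[244. 538.]]
33 42.5 [[411. 481.]]
33 57 [[435. 474.]]
39 -42.5 [[269. 524.]]
39 -57 [[244. 532.]]
39 42.5 [[412. 476.]]
39 57 [[436. 468.]]
```

```bash
python3 -m jog '[{"claw":1,"offset":[0,0,-0.5],"turn":[0,0.05,0]},{"claw":1,"offset":[0,0,-0.4],"turn":[0,0,0]},{"claw":1,"offset":[0,0,0],"turn":[0,0,0]},{"claw":1,"offset":[-0.1,0.3,0],"turn":[0,0,0]},{"claw":1,"offset":[-0.05,0.25,0],"turn":[0,0,0]},{"claw":1,"offset":[0,0,0],"turn":[0,0,0]}]' && python3 -c "
from m import *
st()
snap('top','t2',(270,120,390,230),5);"
```

```text
time: 5.4
ee_pos: [560.8, -210.4, 24.2]
tcp_rot: [18.0, 89.6, -59.0]
ft_force: [0.7, 0.6, 0.2]
opening: 85.6
t 5.4 tcp [ 560.8 -210.4   24.2] loc [  24.5 -186.5] tool-y yaw 12.94 tilt 0.42 xdir [ 0.004 -0.006 -1.   ] F [0.7 0.6 0.2] open 85.6
```

View pics/t2.png

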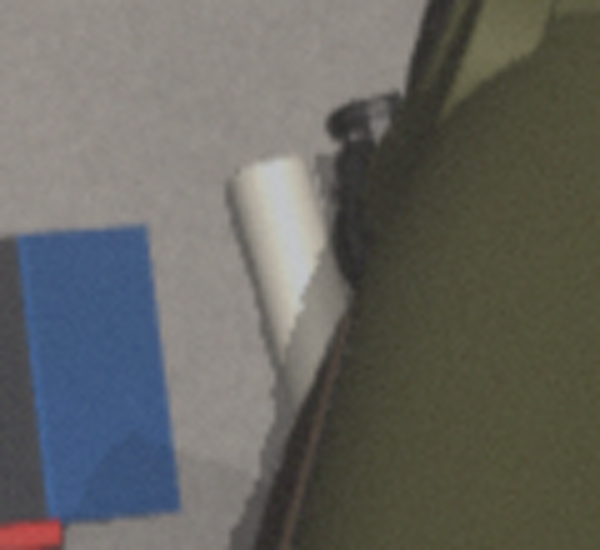

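```bash
python3 -m jog '[{"claw":1,"offset":[-0.03,0.12,0],"turn":[0,0,0]},{"claw":1,"offset":[-0.03,0.12,0],"turn":[0,0,0]},{"claw":1,"offset":[-0.03,0.12,0],"turn":[0,0,0]},{"claw":1,"offset":[-0.03,0.12,0],"turn":[0,0,0]},{"claw":1,"offset":[-0.03,0.12,0],"turn":[0,0,-0.06]},{"claw":1,"offset":[-0.03,0.12,0],"turn":[0,0,-0.06]},{"claw":1,"offset":[-0.03,0.12,0],"turn":[0,0,-0.06]},{"claw":1,"offset":[-0.03,0.12,0],"turn":[0,0,-0.06]}]' && python3 -c "
from m import *
st()
snap('top','t3',(250,120,370,230),5);snap('side','s3',(200,150,340,290),4.2)"
```

```text
time: 6.45
ee_pos: [553.8, -180.6, 24.8]
tcp_rot: [22.3, 89.5, -56.9]
ft_force: [-0.2, -0.5, 0.1]
opening: 85.4
t 6.45 tcp [ 553.8 -180.6   24.8] loc [  20.3 -156.2] tool-y yaw 10.85 tilt 0.52 xdir [ 0.005 -0.008 -1.   ] F [-0.2 -0.5  0.1] open 85.4
```

View pics/t3.png

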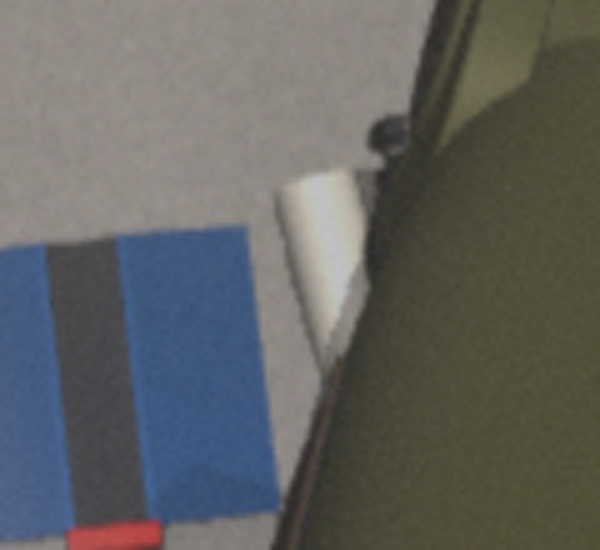

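View pics/s3.png

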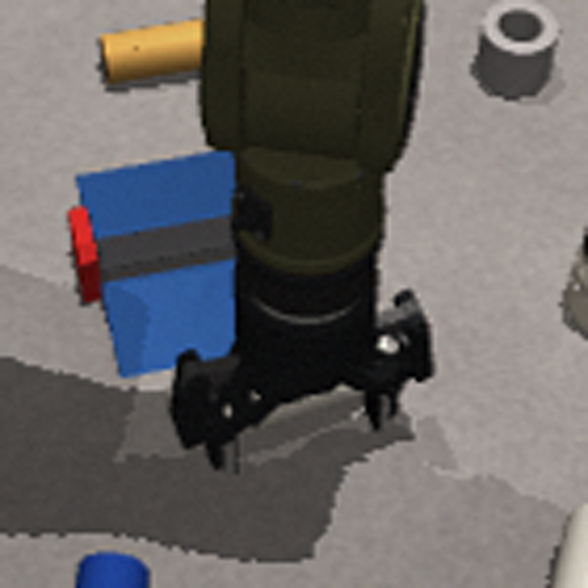

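```bash
python3 -m jog '[{"claw":1,"offset":[-0.02,0.12,0],"turn":[0,0,-0.08]},{"claw":1,"offset":[-0.02,0.12,0],"turn":[0,0,-0.08]},{"claw":1,"offset":[-0.02,0.12,0],"turn":[0,0,-0.08]},{"claw":1,"offset":[-0.02,0.12,0],"turn":[0,0,-0.08]},{"claw":1,"offset":[-0.02,0.12,0],"turn":[0,0,-0.08]},{"claw":1,"offset":[-0.02,0.12,0],"turn":[0,0,-0.08]},{"claw":1,"offset":[-0.01,0.12,0],"turn":[0,0,-0.08]}]' && python3 -c "
from m import *
st()
snap('top','t4',(230,120,350,230),5)"
```

```text
time: 7.42
ee_pos: [549.6, -153.6, 24.8]
tcp_rot: [23.1, 89.5, -60.8]
ft_force: [-0.0, -1.2, 0.6]
opening: 85.6
t 7.42 tcp [ 549.6 -153.6   24.8] loc [  18.5 -128.9] tool-y yaw 6.09 tilt 0.5 xdir [ 0.004 -0.008 -1.   ] F [-0.  -1.2  0.6] open 85.6
```

View pics/t4.png

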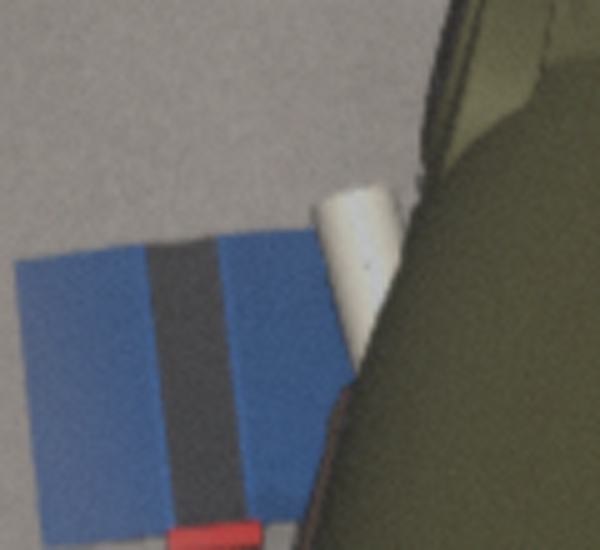

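```bash
cat >> m.py <<'E'
def ov2(n,raw,f,ps,crop,s,zs):
    show(raw,f,crop,s); im=cv2.imread('pics/'+f+'.png')
    for k,(p,z) in enumerate(zip(ps,zs)):
        h=cv2.convexHull(((w2px(n,cyl(p,z))+.5-crop[:2])*s-.5).round().astype(np.int32)[:,None])
        cv2.polylines(im,[h],True,[(0,0,255),(0,255,0)][k%2],1)
    cv2.imwrite('pics/'+f+'.png',im)
E
python3 - <<'E'
from m import *
ov2('top','raw_t4','o4',[[*wor(14,-98),np.radians(5.2)],[*wor(14,-98),np.radians(10)]],(230,120,350,230),5,[20,20])
E
```

```text
(no output)
```

View pics/o4.png

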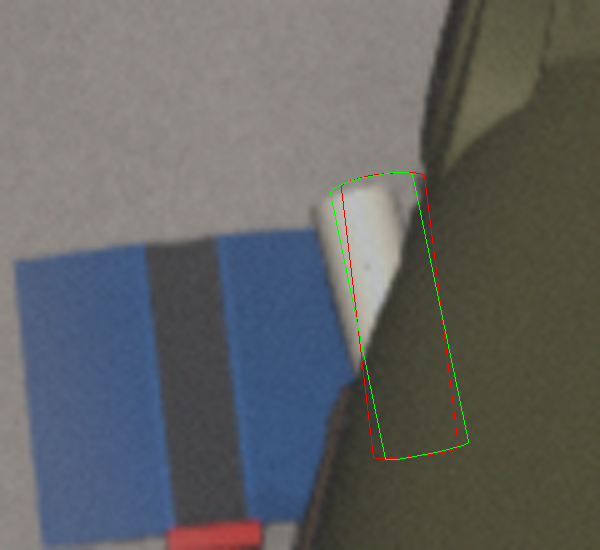

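```bash
python3 -m jog '[{"claw":1,"offset":[-0.04,0.1,0],"turn":[0,0,-0.05]},{"claw":1,"offset":[-0.04,0.1,0],"turn":[0,0,-0.05]},{"claw":1,"offset":[-0.03,0.1,0.01],"turn":[0,0,0]},{"claw":1,"offset":[-0.03,0.1,0.01],"turn":[0,0,0]},{"claw":1,"offset":[-0.02,0.1,0.01],"turn":[0,0,0]},{"claw":1,"offset":[-0.02,0.1,0.01],"turn":[0,0,0]}]' && python3 -c "
from m import *
st()
snap('top','t5',(220,120,340,230),5)
ov2('top','raw_t5','o5',[[*wor(10,-80),np.radians(5.2)],[*wor(10,-80),np.radians(10)]],(220,120,340,230),5,[21,21])"
```

```text
time: 8.22
ee_pos: [544.3, -135.6, 26.6]
tcp_rot: [19.0, 89.3, -65.8]
ft_force: [0.1, -3.4, 2.1]
opening: 85.2
t 8.22 tcp [ 544.3 -135.6   26.6] loc [  14.8 -110.5] tool-y yaw 5.19 tilt 0.67 xdir [ 0.005 -0.011 -1.   ] F [ 0.1 -3.4  2.1] open 85.2
```

View pics/o5.png

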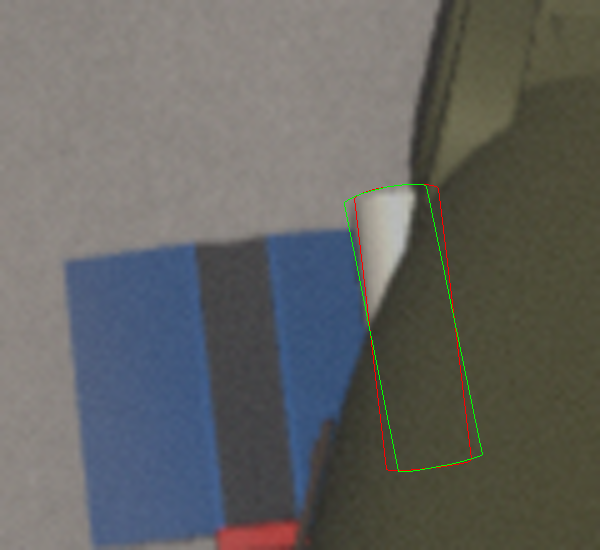

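```bash
python3 -m jog '[{"claw":1,"offset":[-0.01,0.1,0.01],"turn":[0,0,0]},{"claw":1,"offset":[-0.01,0.1,0.01],"turn":[0,0,0]},{"claw":1,"offset":[-0.01,0.1,0.01],"turn":[0,0,0]},{"claw":1,"offset":[-0.01,0.1,0.01],"turn":[0,0,0]},{"claw":1,"offset":[-0.01,0.1,0.01],"turn":[0,0,0]},{"claw":1,"offset":[-0.01,0.1,0.01],"turn":[0,0,0]},{"claw":1,"offset":[-0.01,0.1,0.01],"turn":[0,0,0]},{"claw":1,"offset":[-0.01,0.1,0.01],"turn":[0,0,0]}]' && python3 -c "
from m import *
st()
snap('top','t6',(200,120,320,230),5)
y=loc(robot.get_state()['ee_pos'])[1]+31
ov2('top','raw_t6','o6',[[*wor(10,y),np.radians(5.2)]],(200,120,320,230),5,[20+(81+y)*.2])
snap('side','s6',(200,150,340,290),4.2)
"
```

```text
time: 9.28
ee_pos: [542.3, -110.1, 29.5]
tcp_rot: [22.9, 89.3, -61.9]
ft_force: [0.4, -3.2, 1.7]
opening: 85.4
t 9.28 tcp [ 542.3 -110.1   29.5] loc [ 15.2 -84.9] tool-y yaw 5.19 tilt 0.72 xdir [ 0.006 -0.011 -1.   ] F [ 0.4 -3.2  1.7] open 85.4
```

View pics/o6.png

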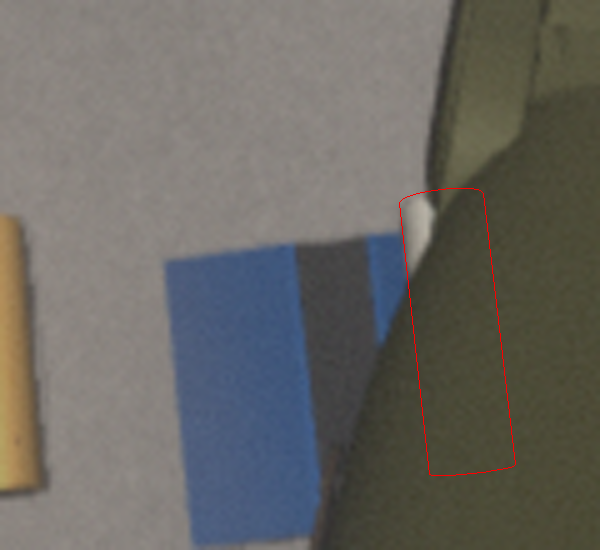

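View pics/s6.png

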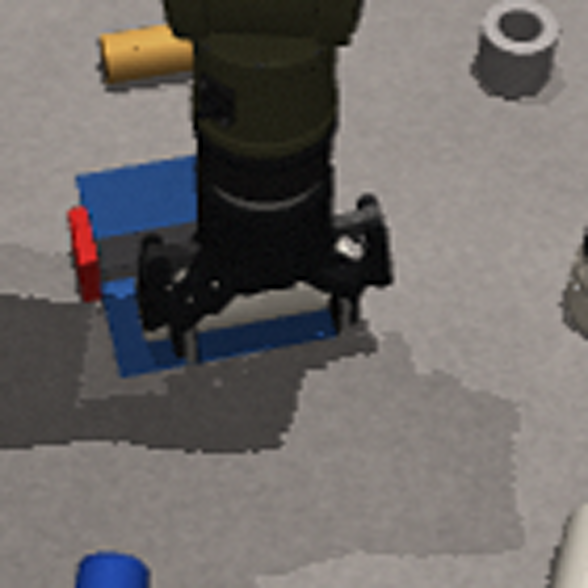

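```bash
python3 -m jog '[{"claw":1,"offset":[-0.01,0.1,0],"turn":[0,0,0]},{"claw":1,"offset":[-0.01,0.1,0],"turn":[0,0,0]},{"claw":1,"offset":[-0.01,0.1,0],"turn":[0,0,0]},{"claw":1,"offset":[-0.01,0.1,0],"turn":[0,0,0]},{"claw":1,"offset":[-0.01,0.1,0],"turn":[0,0,0]},{"claw":1,"offset":[-0.01,0.1,0],"turn":[0,0,0]},{"claw":1,"offset":[-0.01,0.1,0],"turn":[0,0,0]},{"claw":1,"offset":[-0.01,0.1,0],"turn":[0,0,0]},{"claw":1,"offset":[-0.01,0.06,0],"turn":[0,0,0]}]' && python3 -c "
from m import *
st()
snap('side','s7',(200,150,340,290),4.2)
"
```

```text
time: 10.5
ee_pos: [539.2, -82.4, 29.4]
tcp_rot: [22.4, 89.3, -62.5]
ft_force: [0.5, -2.8, 2.0]
opening: 85.4
t 10.5 tcp [539.2 -82.4  29.4] loc [ 14.6 -57. ] tool-y yaw 5.19 tilt 0.69 xdir [ 0.006 -0.011 -1.   ] F [ 0.5 -2.8  2. ] open 85.4
```

View pics/s7.png

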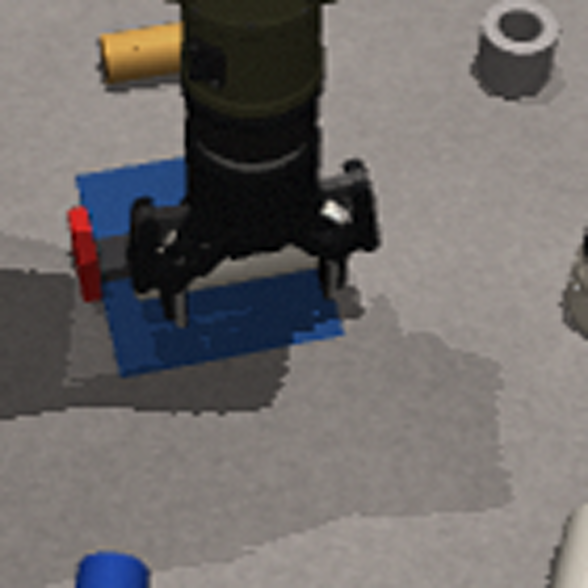

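```bash
python3 -m jog '[{"claw":1,"offset":[-0.01,0.08,0],"turn":[0,0,0]},{"claw":1,"offset":[-0.01,0.07,0],"turn":[0,0,0]},{"claw":1,"offset":[-0.01,0.07,0],"turn":[0,0,0]},{"claw":1,"offset":[-0.01,0.07,0],"turn":[0,0,0]},{"claw":1,"offset":[0,0.06,0],"turn":[0,0,0]},{"claw":1,"offset":[0,0.06,0],"turn":[0,0,0]}]' && python3 -c "
from m import *
st()
snap('side','s8',(200,150,340,290),4.2)
"
```

```text
time: 11.3
ee_pos: [536.6, -67.1, 28.5]
tcp_rot: [24.0, 89.6, -60.7]
ft_force: [0.2, 0.5, -0.1]
opening: 85.4
t 11.3 tcp [536.6 -67.1  28.5] loc [ 13.4 -41.6] tool-y yaw 5.24 tilt 0.39 xdir [ 0.003 -0.006 -1.   ] F [ 0.2  0.5 -0.1] open 85.4
```

View pics/s8.png

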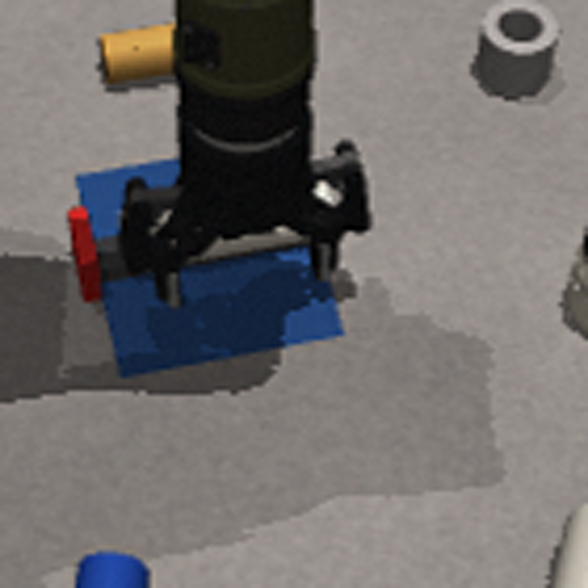

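Contact force fell to zero, so the bar has dropped over the lip. I'll back off, rise and check.

```bash
python3 -m jog '[{"claw":1,"offset":[0,-0.5,0.1],"turn":[0,0,0]},{"claw":1,"offset":[0,-0.5,0.2],"turn":[0,0,0]},{"claw":1,"offset":[0,0,1],"turn":[0,0,0]},{"claw":1,"offset":[0.5,0,1],"turn":[0,0,0]},{"claw":1,"offset":[1,0,1],"turn":[0,0,0]},{"claw":0.5,"offset":[1,0,0.5],"turn":[0,0,0]},{"claw":0,"offset":[1,0,0],"turn":[0,0,0]},{"claw":0,"offset":[0.7,0,0],"turn":[0,0,0]},{"claw":0,"offset":[0,0,0],"turn":[0,0,0]}]' 20 && python3 -c "
from m import *
st()
snap('side','s9',(200,150,340,290),4.2)
snap('top','t9',(200,120,320,230),5)
ov2('top','raw_t9','o9',[[*wor(10,0),VY]],(200,120,320,230),5,[25])
ov2('side','raw_s9','os9',[[*wor(10,0),VY]],(200,150,340,290),4.2,[25])
"
```

```text
time: 12.48
ee_pos: [665.3, -109.2, 150.8]
tcp_rot: [30.9, 89.4, -54.3]
ft_force: [-0.1, -0.5, 0.4]
opening: 12.3
t 12.47 tcp [ 665.3 -109.2  150.8] loc [137.7 -95.1] tool-y yaw 4.79 tilt 0.61 xdir [ 0.006 -0.009 -1.   ] F [-0.1 -0.5  0.4] open 12.3
```

View pics/o9.png

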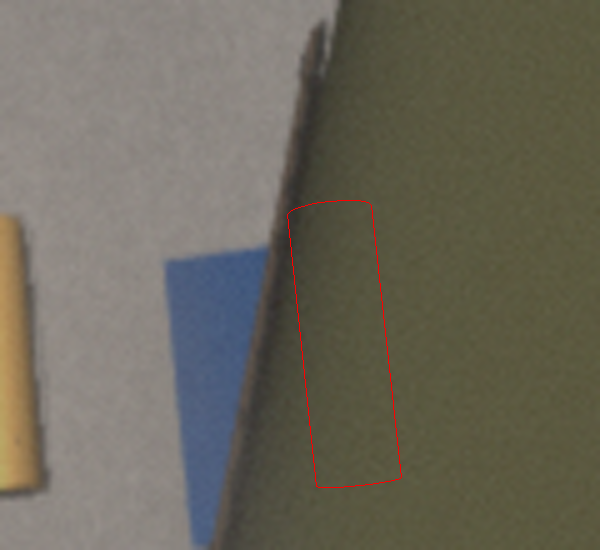

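View pics/os9.png

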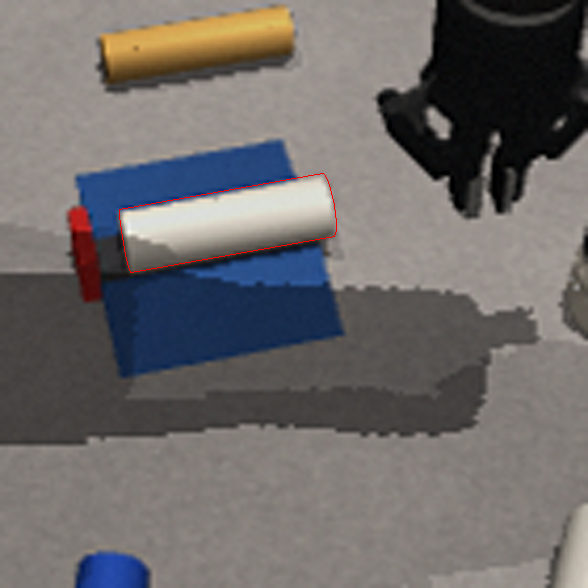

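```bash
python3 -c "
from m import *
print(robot.get_state()['q'].round(1),wor(105,0),wor(66,0))"
```

```text
[-9.1 28.6 -1.1 60.  -0.4 76.1] [624.06786185 -17.38357908] [585.22837031 -20.91824971]
```

```bash
python3 -m jog '[{"claw":0,"offset":[-0.1,0.35,0],"turn":[0,0,1]},{"claw":0,"offset":[-0.1,0.35,0],"turn":[0,0,1]},{"claw":0,"offset":[-0.1,0.35,0],"turn":[0,0,1]},{"claw":0,"offset":[-0.1,0.35,0],"turn":[0,0,1]},{"claw":0,"offset":[-0.1,0.35,0],"turn":[0,0,1]},{"claw":0,"offset":[-0.1,0.35,0],"turn":[0,0,1]},{"claw":0,"offset":[-0.1,0.35,0],"turn":[0,0,1]},{"claw":0,"offset":[-0.1,0.35,0],"turn":[0,0,1]},{"claw":0,"offset":[-0.1,0.3,0],"turn":[0,0,1]},{"claw":0,"offset":[-0.1,0,0],"turn":[0,0,1]}]' 20 && python3 -m jog '[{"claw":0,"offset":[-0.2,0,0],"turn":[0,0,1]},{"claw":0,"offset":[0,0,0],"turn":[0,0,0.3]},{"claw":0,"offset":[0,0,0],"turn":[0,0,0]}]' && python3 -c "
from m import *
st()"
```

```text
time: 13.82
ee_pos: [618.3, -18.0, 150.6]
tcp_rot: [-62.6, 89.8, -65.5]
ft_force: [0.7, -0.1, -0.0]
opening: -0.2
time: 14.2
ee_pos: [607.8, -19.1, 150.8]
tcp_rot: [-120.1, 89.8, -112.2]
ft_force: [-0.0, -0.2, 0.0]
opening: -0.1
t 14.2 tcp [607.8 -19.1 150.8] loc [88.7 -0.3] tool-y yaw 97.88 tilt 0.17 xdir [-0.001 -0.003 -1.   ] F [-0.  -0.2  0. ] open -0.1
```

```bash
python3 -m jog '[{"claw":0,"offset":[0.6,0.05,0],"turn":[0,0,-0.3]},{"claw":0,"offset":[0.1,0,0],"turn":[0,0,0]},{"claw":0,"offset":[0,0,-0.8],"turn":[0,0,0]},{"claw":0,"offset":[0,0,-0.8],"turn":[0,0,0]},{"claw":0,"offset":[0,0,-0.7],"turn":[0,0,0]},{"claw":0,"offset":[0,0,-0.6],"turn":[0,0,0]},{"claw":0,"offset":[0,0,-0.4],"turn":[0,0,0]},{"claw":0,"offset":[0,0,0],"turn":[0,0,0]}]' && python3 -c "
from m import *
st()
snap('side','s10',(220,150,340,270),5)"
```

```text
time: 15.2
ee_pos: [624.4, -19.3, 49.6]
tcp_rot: [-146.7, 89.7, -141.4]
ft_force: [-0.6, -0.3, 0.6]
opening: 0.1
t 15.2 tcp [624.4 -19.3  49.6] loc [105.1  -2. ] tool-y yaw 95.31 tilt 0.29 xdir [-0.004 -0.003 -1.   ] F [-0.6 -0.3  0.6] open 0.1
```

View pics/s10.png

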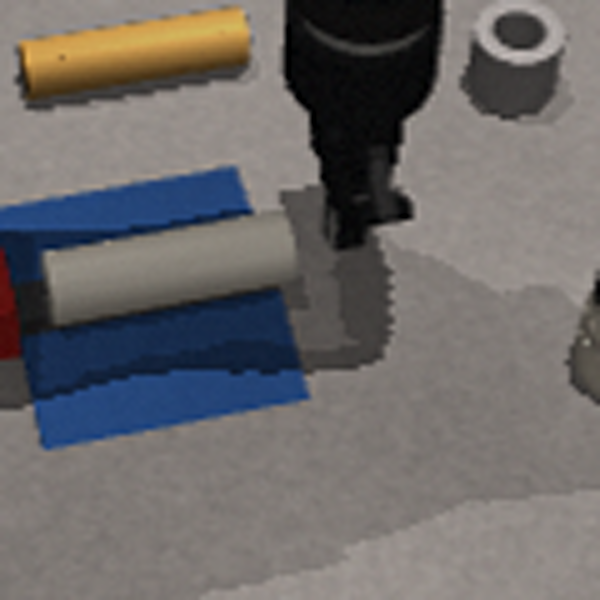

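```bash
python3 -m jog '[{"claw":0,"offset":[0,0.05,-0.25],"turn":[0,0,0]},{"claw":0,"offset":[-0.2,0,0],"turn":[0,0,0]},{"claw":0,"offset":[-0.2,-0.01,0],"turn":[0,0,0]},{"claw":0,"offset":[-0.1,-0.01,0],"turn":[0,0,0]},{"claw":0,"offset":[-0.1,-0.01,0],"turn":[0,0,0]},{"claw":0,"offset":[-0.1,-0.01,0],"turn":[0,0,0]},{"claw":0,"offset":[-0.1,-0.01,0],"turn":[0,0,0]}]' && python3 -c "
from m import *
st()
snap('side','s11',(220,150,340,270),5)"
```

```text
time: 16.12
ee_pos: [602.0, -19.2, 45.0]
tcp_rot: [-50.9, 89.8, -45.6]
ft_force: [1.8, 0.8, -1.6]
opening: 0.1
t 16.12 tcp [602.  -19.2  45. ] loc [82.9  0.2] tool-y yaw 95.33 tilt 0.24 xdir [ 0.003 -0.003 -1.   ] F [ 1.8  0.8 -1.6] open 0.1
```

View pics/s11.png

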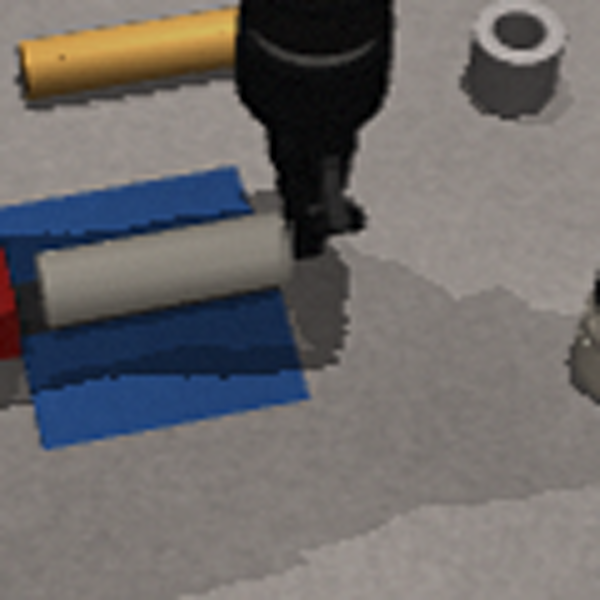

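```bash
python3 -m jog '[{"claw":0,"offset":[-0.1,-0.01,0],"turn":[0,0,0]},{"claw":0,"offset":[-0.1,-0.01,0],"turn":[0,0,0]},{"claw":0,"offset":[-0.1,-0.01,0],"turn":[0,0,0]},{"claw":0,"offset":[-0.1,-0.01,0],"turn":[0,0,0]}]' && python3 -m jog '[{"claw":0,"offset":[-0.05,-0.01,0],"turn":[0,0,0]}]' && python3 -c "
from m import *
st()"
```

```text
time: 16.68
ee_pos: [589.8, -20.4, 45.2]
tcp_rot: [-41.1, 89.7, -35.8]
ft_force: [1.8, 0.6, -0.3]
opening: -0.0
time: 16.8
ee_pos: [588.1, -20.7, 45.2]
tcp_rot: [-39.3, 89.7, -34.0]
ft_force: [1.9, 0.3, -1.2]
opening: -0.0
t 16.8 tcp [588.1 -20.7  45.2] loc [68.9 -0. ] tool-y yaw 95.33 tilt 0.28 xdir [ 0.004 -0.003 -1.   ] F [ 1.9  0.3 -1.2] open -0.0
```

```bash
python3 -m jog '[{"claw":0,"offset":[-0.04,0,0],"turn":[0,0,0]},{"claw":0,"offset":[-0.04,-0.01,0],"turn":[0,0,0]}]' && python3 -m jog '[{"claw":0,"offset":[-0.04,0,0],"turn":[0,0,0]}]'&& python3 -m jog '[{"claw":0,"offset":[-0.04,0,0],"turn":[0,0,0]}]'&& python3 -c "
from m import *
st()"
```

```text
time: 17.05
ee_pos: [586.3, -20.9, 45.4]
tcp_rot: [-30.2, 89.7, -24.9]
ft_force: [6.4, 0.8, -3.0]
opening: -0.2
time: 17.18
ee_pos: [586.3, -20.9, 45.7]
tcp_rot: [-22.3, 89.5, -16.9]
ft_force: [5.8, 0.8, -2.7]
opening: -0.1
time: 17.3
ee_pos: [586.3, -20.9, 46.0]
tcp_rot: [-18.6, 89.4, -13.3]
ft_force: [6.1, 1.4, -2.6]
opening: -0.2
t 17.3 tcp [586.3 -20.9  46. ] loc [67. -0.] tool-y yaw 95.34 tilt 0.58 xdir [ 0.01  -0.002 -1.   ] F [ 6.1  1.4 -2.6] open -0.2
```

The bar stalled at the expected place. One firmer nudge to confirm, then I'll retreat along the groove.

```bash
python3 -m jog '[{"claw":0,"offset":[-0.12,-0.01,-0.03],"turn":[0,0,0]}]'&& python3 -m jog '[{"claw":0,"offset":[0.2,0.02,0],"turn":[0,0,0]},{"claw":0,"offset":[0.5,0.04,0],"turn":[0,0,0]},{"claw":0,"offset":[0.4,0.04,0.4],"turn":[0,0,0]},{"claw":0,"offset":[0,0,1],"turn":[0,0,0]},{"claw":0,"offset":[0,0,1],"turn":[0,0,0]},{"claw":0,"offset":[0,0,1],"turn":[0,0,0]},{"claw":0,"offset":[0,0,0.5],"turn":[0,0,0]},{"claw":0,"offset":[0,0,0],"turn":[0,0,0]}]'&& python3 -c "
from m import *
st()
snap('side','s12',(200,150,340,290),4.2)
ov2('side','raw_s12','os12',[[*wor(-10,0),VY]],(200,150,340,290),4.2,[25])
"
```

```text
time: 17.42
ee_pos: [586.2, -21.0, 46.2]
tcp_rot: [-12.0, 89.1, -6.6]
ft_force: [11.5, 1.1, -1.7]
opening: -0.2
time: 18.42
ee_pos: [612.5, -18.7, 162.5]
tcp_rot: [-109.0, 89.8, -103.7]
ft_force: [-0.7, -0.8, 0.3]
opening: -0.3
t 18.43 tcp [612.5 -18.7 162.5] loc [93.4 -0.2] tool-y yaw 95.32 tilt 0.23 xdir [-0.001 -0.004 -1.   ] F [-0.7 -0.8  0.3] open -0.3
```

View pics/os12.png

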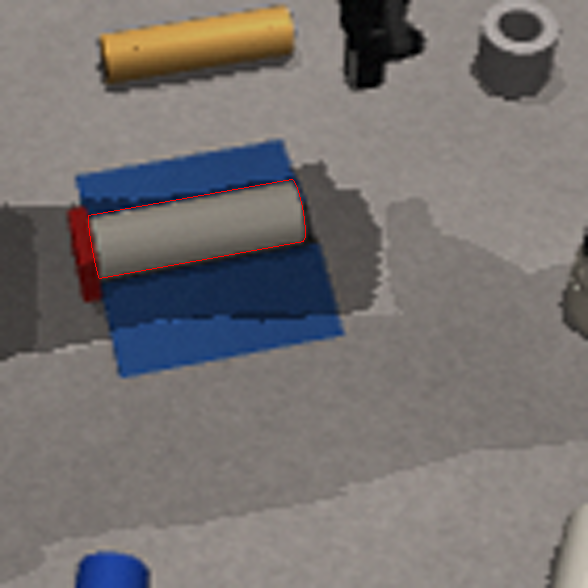

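View pics/s12.png

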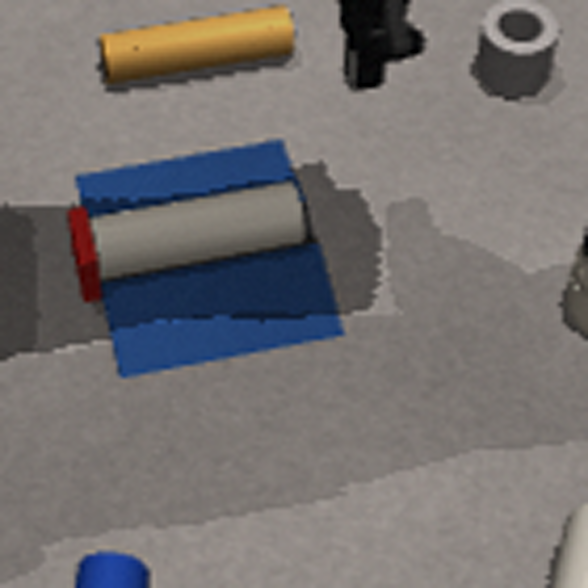

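The bar lies in the groove against the red stop, at (95–305, 185–277) in the crop. The tube and bushing look unmoved, and the hand is clear. Handing in.

```bash
python3 -c "
from m import *
print(robot.finish_job());st()
d=cv2.absdiff(cv2.imread('pics/raw_s0.png'),cv2.imread('pics/raw_s12.png')).max(2)
print('tube',d[152:171,223:270].mean(),'bush',d[150:174,312:334].mean(),'jar',d[197:233,333:362].mean())"
```

```text
the job is handed in; nothing more can be done
None
the job is handed in; nothing more can be done
```

The bar now lies in the V-block groove against the red end stop. I handed the job in at about 18.5 s with the hand well clear.

- **Rolling:** I rolled the silver bar with the two open fingertips along the bench and up the ramp. It squared itself against the fingers on the way up, then dropped into the groove about 20 mm short of the stop. It was never gripped or lifted. Side pushing forces stayed around 3 N.
- **Sliding:** I pushed its far end with the closed fingertips at about 2 N. It stopped dead at the expected place, and a firmer nudge to 11.5 N did not move it further.
- **Last checks:** In the final side picture, the outline expected for a bar centred at x -10 mm of the V-block matched the bar. It touches the stop, and the wrist force read about zero.
- **Bystanders:** By eye, the tube and bushing had not moved. The jar was only partly in the final crop and the hand was never near it.
- **Not done or disagreeing:**
    - The numeric before-and-after comparison of the bystanders did not run, because the interface closed at hand-in.
    - The two cameras differed by about 2 mm on where the V-block stands, within the stated calibration.
    - The bar did not square up on the bench as planned, only once it reached the ramp.

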